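# Unclip the inspection torch

## Robot

A 7-joint arm with a two-finger parallel gripper is mounted at the origin on the work surface. World frame = base frame: x ahead of the robot, y to its left, z up, the work surface at z = 0. Lengths are in m, angles in rad, forces in N, time in s.
With the tool pointing down it reaches from about 0.425 to 0.825 m from the base axis. Payload 3.6 kg.
Tool frame: the origin (TCP) lies at the very end of the fingers, on their centre line; the grasp point (between the pads) lies hold_point_z behind it (hold_point_z is the distance from the TCP to the grasp point, in m); z points along the fingers, y is the direction in which the jaws open and shut (so a half turn about z gives the same grasp; the last joint's range is limited). The gripper opens to 93 mm and grips with 3 to 60 N. Pads are 15 mm wide; open, the fingers measure 128 mm over their backs; the gripper's body (75 mm by 188 mm) begins 65 mm behind the grasp point.
Start: joints at [1.073, 0.615, -0.013, 1.423, 0.008, 1.103, -0.04], TCP at [0.295, -0.579, 0.219] pointing down, gripper open.
Joint ranges: [-3.12, 3.12], [-0.3, 2.06], [-1.34, 1.32], [0.26, 2.42], [-1.36, 4.5], [0.01, 1.98], [-2.84, 2.84]. Speed limits (rad/s): [2.79, 2.79, 3.14, 3.14, 3.14, 3.14, 3.14].

## Interface

Orientations are given as a 3x3 rotation matrix whose columns are the frame's x, y, z axes.
In Python, from cell import goto, line_to, set_joints, gripper_to, dwell, solve_ik, sense, get_image, camera_info, IKError, finish_job, hold_point_z gives the robot as it stands. Calls block until the motion is done:
- goto(position, orientation): joint-space move of the TCP to a pose.
- line_to(position, rotation=None, vel=0.15, f_stop=None): straight line of the TCP; rotation=None keeps the orientation; vel is the mean speed in m/s. With f_stop (N) it stops when the force on the tool has changed by that much, and returns True; else False.
- set_joints(angles): joint-space move.
- gripper_to(opening): opening from 0.0 (shut) to 1.0 (fully open); the grip force is fixed at half the most; returns when the fingers have stopped.
- dwell(seconds).
- solve_ik(position, orientation): joint angles nearest the present ones, or None.
- sense(): the state.
- get_image(name): name is "scene" or "top"; returns (picture, depth): 400x640x3 uint8, red, green, blue; 400x640 float32, m along the optical axis (not along the pixel's ray), 0 where there is no reading.
- camera_info(name): a dict with "fx", "fy", "cx", "cy" (pixels), "rvec" (rotation vector, rad) and "tvec" (3), from world to camera coordinates, as OpenCV has them. Camera axes: x right, y down, z forward; pixel columns grow to the right and rows downward; lengths in m; the calibration is good to about 2 mm. A picture is of the moment at which its call begins. camera_info takes no time and is no camera call.
A pose or a line that the arm cannot do raises IKError and nothing moves.
- finish_job(): hands the job in, once; it reports no verdict.
The state is a dict: "time": time; "joint_pos": joint angles; "joint_vel": joint speeds; "effort": joint torques, N m; "tool_pos": TCP position; "tcp_rot": TCP orientation; "wrist_force": force on the tool from outside, world axes, zero at the start; "wrist_torque": the same for the moment, N m; "gripper_width": opening from 0.0 (shut) to 1.0 (fully open).
Only numpy, scipy, OpenCV 4.12 (cv2) and the standard library are available. Lean on these libraries where they do the work, as an engineer would, in place of code of your own. Each camera call takes 0.05 s, during which the arm holds its last target.

## Task

Pull the inspection torch (the cylinder with the wider six-sided head) sideways out of the open mouths of its two spring clips and lay it flat on the floor of the shallow grey tray; set it down, do not drop it. Leave the plain tube in the other clip stand where it is.

Things in the scene. Friction and masses are not known exactly. Their poses are not given: they have to be found in the camera images.
- torch_mid (a point): Centre of the torch: loose aluminium cylinder, 28 mm diameter, 190 mm long, 0.22 kg; six-sided head (38 mm across flats) on its last 34 mm, black tail cap. Point on its axis half-way along; its y axis runs along it to the head. It starts level in two clips, axis 70 mm above the table and parallel to the stand's y. Grip its middle from above, between the clips, fingers closing along the stand's x.
- torch_stand: Fixed stand, plywood base; origin on the table under the torch, z up; 200 (y) x 85 mm. At y = +-45 mm a post behind the torch, each with a C-shaped steel spring clip 14 mm wide, 90 mm high, its mouth open level to the stand's -x (towards the robot); room for fingers between. Pulled to -x, they resist with about 15 N, snap open, and free the torch in 30 mm; never upwards. Left or right of the other stand.
- tray_in (a point): Centre of the inner floor (4 mm above the table) of the shallow open grey plastic tray, fixed to the table: inside 120 mm (its x) by 250 mm (its y, the long way), walls 4 mm thick, rim 30 mm above the table, z up. The torch fits in it lying lengthwise, either way round, and then its middle is about 17 mm above the tray's floor.
- tube_mid (a point): Centre of the bystander: a plain aluminium tube, 28 mm in diameter and 190 mm long, flush black ends, no head, held by a second clip stand of the same kind, axis 70 mm above the table. It must stay there. Its y axis runs along the tube.
Mind the look-alikes: they are no part of the job. What is shaped like the part that bears torch_mid but orange or turquoise is not meant.

How it is judged:
By the outcome, as a careful person would: the job done as asked, in the order asked, and still so for the second after the job is handed in, with the robot touching nothing.
It also fails if it takes over 38 s, if anything falls off the work surface, if the arm or the gripper's body presses on something with over 40 N, if the wrist force passes 120 N, or if a joint passes its speed limit or range.

## Working session

There is one attempt and no reset: what is moved stays moved. The work goes in short steps, each a Python script; the robot and the scene stay as the last script left them, time stands still between calls to the robot, and variables do not carry over. Pictures are saved under pics/ and viewed, and the job is handed in when it is done.

```bash
ls; mkdir -p pics; python3 - <<'E'
from cell import *
import cv2,numpy as np
for n in("scene","top"):
    p,d=get_image(n); cv2.imwrite(f"pics/{n}0.png",p[:,:,::-1]); np.savez(f"pics/{n}0.npz",p=p,d=d); print(camera_info(n))
print(sense(),hold_point_z)
E
```

```text
pics
{'fx': 443.25615653093075, 'fy': 443.25615653093075, 'cx': 316.40867010673486, 'cy': 200.33956398869438, 'rvec': array([ 0.6824002 ,  2.65889399, -1.10611199]), 'tvec': array([ 0.34919631, -0.11269011,  1.35053352])}
{'fx': 519.1550011447964, 'fy': 519.1550011447964, 'cx': 319.9732682873719, 'cy': 200.61154391721354, 'rvec': array([ 2.19174872, -2.0001328 ,  0.22863347]), 'tvec': array([0.00156602, 0.45898634, 1.11958176])}
{'time': 0.1, 'joint_pos': array([ 1.07350311,  0.61575057, -0.01260148,  1.42472828,  0.00811575,
        1.10339742, -0.04037717]), 'joint_vel': array([ 0.0015747 , -0.00232892,  0.00054554, -0.00454628,  0.00043576,
        0.00175994, -0.00068582]), 'effort': array([ 1.39679407e-03, -4.60041654e+01,  2.10265769e-01, -1.66245300e+01,
       -6.11421349e-02,  1.69965753e-02,  9.56706731e-05]), 'tool_pos': array([ 0.2945143 , -0.57865671,  0.21764719]), 'tcp_rot': array([[ 8.91171064e-01,  4.53666197e-01, -1.05661698e-03],
       [ 4.53667425e-01, -8.91168894e-01,  1.96732056e-03],
       [-4.91173504e-05, -2.23257186e-03, -9.99997507e-01]]), 'wrist_force': array([0.1085095 , 0.81168731, 0.14131391]), 'wrist_torque': array([ 0.07406127, -0.02458095,  0.04624474]), 'gripper_width': 0.9980606663424378} 0.0188
```

View pics/scene0.png

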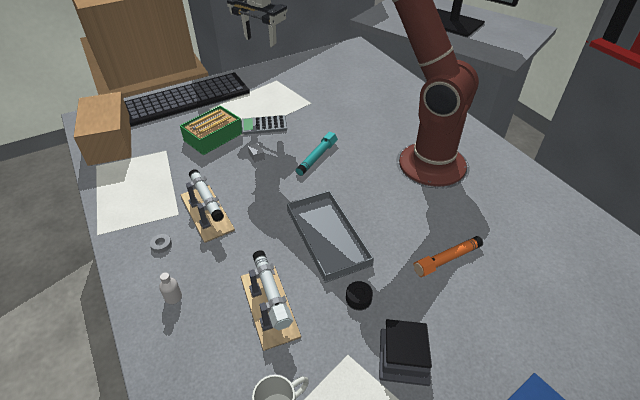

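View pics/top0.png

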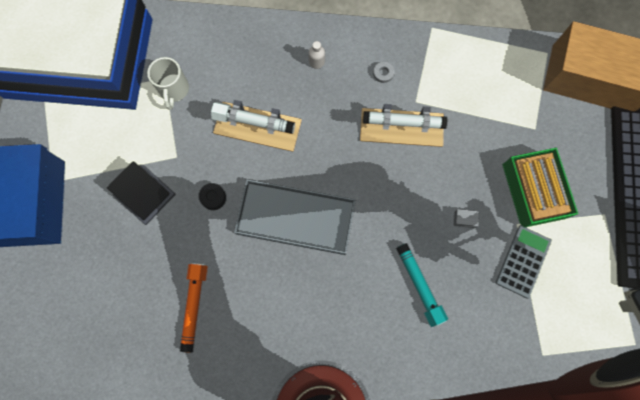

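In the top view, the silver cylinder with a wider head at its left end is at about (252,117), head at (220,112). The plain tube is at (405,119), the orange torch at (195,307) and the turquoise one at (422,285). The tray is at about (295,216). The silver one with the head matches the torch, so I'll confirm it in an enlarged crop.

```bash
cat > h.py <<'E'
import cv2,numpy as np
from cell import camera_info
def w(n,u,v,z):
    c=camera_info(n);R=cv2.Rodrigues(c['rvec'])[0];o=-R.T@c['tvec']
    r=R.T@np.array([(u-c['cx'])/c['fx'],(v-c['cy'])/c['fy'],1]);return o+r*(z-o[2])/r[2]
def wd(n,u,v,d):
    c=camera_info(n);R=cv2.Rodrigues(c['rvec'])[0]
    return R.T@(d*np.array([(u-c['cx'])/c['fx'],(v-c['cy'])/c['fy'],1])-c['tvec'])
def proj(n,P):
    c=camera_info(n);return cv2.projectPoints(np.array(P,float).reshape(-1,1,3),c['rvec'],c['tvec'],np.array([[c['fx'],0,c['cx']],[0,c['fy'],c['cy']],[0,0,1]]),None)[0].reshape(-1,2)
E
python3 - <<'E'
import cv2,numpy as np
a=cv2.imread('pics/top0.png');s=cv2.imread('pics/scene0.png')
cv2.imwrite('pics/c1.png',cv2.resize(a[90:160,200:310],None,fx=7,fy=7,interpolation=cv2.INTER_CUBIC))
cv2.imwrite('pics/c2.png',cv2.resize(a[170:262,225:365],None,fx=5,fy=5,interpolation=cv2.INTER_CUBIC))
cv2.imwrite('pics/c3.png',cv2.resize(s[240:350,230:310],None,fx=5,fy=5,interpolation=cv2.INTER_CUBIC))
E
```

```text
(no output)
```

View pics/c1.png

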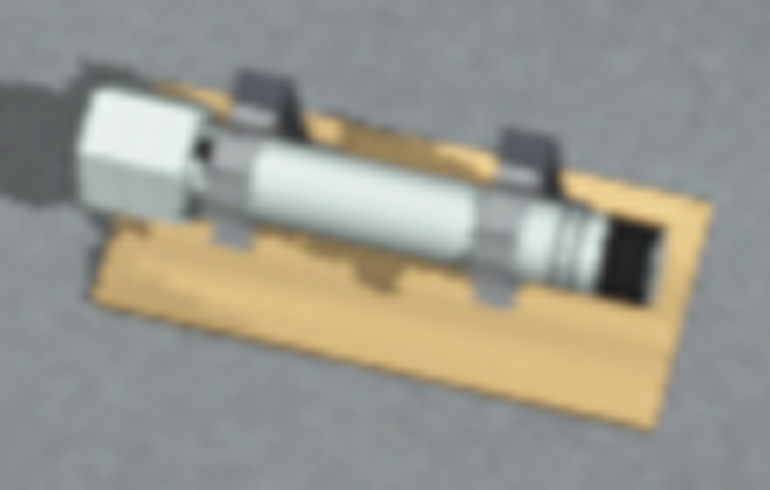

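View pics/c2.png

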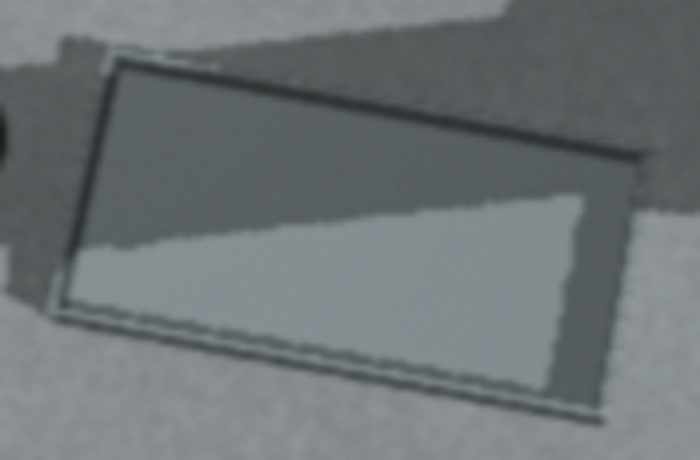

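View pics/c3.png

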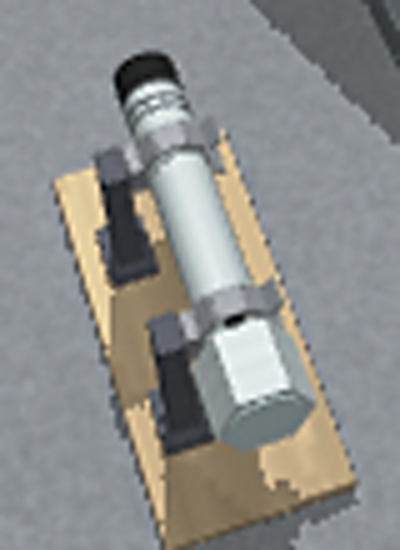

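The crops confirm it: at top (252,117), silver with a six-sided head (left end), black tail on the right (293,126), clips at about (234,116) and (271,124), mouths facing down the picture. Now the measurements.

```bash
python3 - <<'E'
from h import *
np.set_printoptions(precision=4,suppress=True)
T=lambda x,y,z:w('top',200+(x+.5)/7-.5,90+(y+.5)/7-.5,z)
h=T(85,150,.07);t=T(655,262,.07);print('head,tail',h,t,np.linalg.norm(h-t),(h+t)/2)
m1=T(255,187,.07);m2=T(470,225,.07);print('body',m1,m2,np.degrees(np.arctan2(*(m1-m2)[[1,0]])),np.degrees(np.arctan2(*(h-t)[[1,0]])))
a=T(92,302,.012);b=T(655,430,.012);c=T(712,203,.012);print('base',a,b,c,np.linalg.norm(a-b),np.linalg.norm(c-b),np.degrees(np.arctan2(*(a-b)[[1,0]])))
S=lambda x,y,z:w('scene',230+(x+.5)/5-.5,240+(y+.5)/5-.5,z)
h=S(265,410,.07);t=S(142,75,.07);print('scene',h,t,np.linalg.norm(h-t),(h+t)/2)
# depth points on body
for n,box in(('top',(232,272,105,135)),('scene',(255,290,255,320))):
    D=np.load(f'pics/{n}0.npz')['d'];P=[]
    for u in range(box[0],box[1]):
        for v in range(box[2],box[3]):
            if D[v,u]>0:
                p=wd(n,u,v,D[v,u])
                if .066<p[2]<.0865:P.append(p)
    P=np.array(P);print(n,len(P),P.mean(0),P.max(0));q=P[P[:,2]>.080];_,_,V=np.linalg.svd(q-q.mean(0),full_matrices=0);print(q.mean(0),len(q),V[0])
# tray rim inner/outer corners z=.03
K=lambda x,y,z:w('top',225+(x+.5)/5-.5,170+(y+.5)/5-.5,z)
C=[K(112,52,.03),K(645,157,.03),K(604,417,.03),K(52,312,.03)]
for i in range(4):print('tray',C[i],np.linalg.norm(C[i]-C[i-1]))
print(sum(C)/4, np.degrees(np.arctan2(*((C[0]+C[3]-C[1]-C[2])[[1,0]]))))
E
```

```text
head,tail [0.6417 0.3117 0.07  ] [0.6199 0.1202 0.07  ] 0.1927363576639237 [0.6308 0.216  0.07  ]
body [0.6339 0.2542 0.07  ] [0.6271 0.1821 0.07  ] 84.6595143320702 83.5122804202314
base [0.6095 0.3166 0.012 ] [0.5813 0.1191 0.012 ] [0.6652 0.1079 0.012 ] 0.19954579132517222 0.08458354793832924 81.87208663163418
scene [0.6408 0.3042 0.07  ] [0.6165 0.1221 0.07  ] 0.18368342455365058 [0.6287 0.2131 0.07  ]
top 491 [0.6292 0.2172 0.0806] [0.6622 0.2642 0.0865]
[0.6293 0.2167 0.0831] 318 [-0.2069 -0.9784 -0.0012]Traceback (most recent call last):
  File "<stdin>", line 15, in <module>
  File "h.py", line 7, in wd
    c=camera_info(n);R=cv2.Rodrigues(c['rvec'])[0]
ValueError: time passes only in moves, steps and waits
```

```bash
python3 - <<'E'
from cell import camera_info
import pickle
pickle.dump({n:camera_info(n) for n in('top','scene')},open('cam.pkl','wb'))
E
sed -i 's/^from cell import camera_info/import pickle\ncam=pickle.load(open("\.\/cam.pkl","rb"))\ncamera_info=lambda n:cam[n]/' h.py
python3 - <<'E'
from h import *
from scipy.optimize import least_squares
np.set_printoptions(precision=4,suppress=True)
y0=np.array([.14,.99]);
for n,box in(('top',(225,300,100,140)),('scene',(250,295,245,320))):
    D=np.load(f'pics/{n}0.npz')['d'];P=[]
    for u in range(box[0],box[1]):
        for v in range(box[2],box[3]):
            if D[v,u]>0:P.append(wd(n,u,v,D[v,u]))
    P=np.array(P);m=np.array([.6295,.2155]);s=(P[:,:2]-m)@y0
    P=P[(abs(s)<.033)&(P[:,2]>.07)&(P[:,2]<.088)&(abs((P[:,:2]-m)@[.99,-.14])<.02)]
    def f(p):
        d=np.array([np.cos(p[1]),np.sin(p[1]),p[3]]);d/=np.linalg.norm(d)
        q=P-[p[0],.2155,p[2]];return np.linalg.norm(np.cross(q,d),axis=1)-.014
    r=least_squares(f,[.63,1.43,.07,0],loss='soft_l1',f_scale=.001);print(n,len(P),r.x,np.degrees(r.x[1]),np.abs(r.fun).mean())
K=lambda x,y,z:w('top',225+(x+.5)/5-.5,170+(y+.5)/5-.5,z)
C=[K(112,52,.03),K(645,157,.03),K(604,417,.03),K(52,312,.03)]
for i in range(4):print('tray',C[i],np.linalg.norm(C[i]-C[i-1]))
print(sum(C)/4, np.degrees(np.arctan2(*((C[0]+C[3]-C[1]-C[2])[[1,0]]))))
# tray depth-based
D=np.load('pics/top0.npz')['d']
Pt=np.array([wd('top',u,v,D[v,u]) for u in range(225,365) for v in range(170,262) if D[v,u]>0])
R=Pt[(Pt[:,2]>.024)&(Pt[:,2]<.034)];rc=cv2.minAreaRect(R[:,:2].astype(np.float32)*1000);print(len(R),rc)
# project hypothesised tray corner check in scene
E
```

```text
top 333 [ 0.6313  1.4344  0.0705 -0.0024] 82.18708766425074 0.0013447323664827705
scene 333 [ 0.629   1.4252  0.069  -0.0112] 81.65903172753761 0.0008913097438740848
tray [0.4954 0.217  0.03  ] 0.12436514492021195
tray [ 0.4681 -0.0333  0.03  ] 0.25172377087806597
tray [ 0.3468 -0.0241  0.03  ] 0.12163934499910412
tray [0.3716 0.2291 0.03  ] 0.25442981423250316
[0.4205 0.0972 0.03  ] 84.10252213346787
666 ((422.4361572265625, 98.92008972167969), (258.32293701171875, 129.53106689453125), 84.5565414428711)
```

```bash
cat >> h.py <<'E'
def Rj(deg,s=1): # jaw (tool y) along yaw deg, z down
    a=np.radians(deg);y=s*np.array([np.cos(a),np.sin(a),0]);z=np.array([0,0,-1.]);return np.column_stack([np.cross(y,z),y,z])
TQ=np.array([.6300,.2152]);TY=-8.0;XS=np.array([np.cos(np.radians(TY)),np.sin(np.radians(TY))])
TR=np.array([.4215,.098]);TRY=-5.7
E
python3 - <<'E'
from h import *
from cell import *
np.set_printoptions(precision=3,suppress=True)
for s in(1,-1):
    print(s,solve_ik([*TQ,.20],Rj(TY,s)),solve_ik([*TQ,.056],Rj(TY,s)),solve_ik([*(TQ-.06*XS),.15],Rj(TY,s)),solve_ik([*TR,.15],Rj(TRY,s)),solve_ik([*TR,.008],Rj(TRY,s)))
E
```

```text
1 [-0.128  0.689 -0.435  1.388  0.301  1.129 -0.743] [-0.199  0.828 -0.294  1.526  0.294  0.831 -0.742] [-0.147  0.661 -0.44   1.613  0.329  0.942 -0.841] [ 0.067  0.421 -0.474  2.097  0.298  0.688 -0.703] [-0.22   0.669 -0.086  2.224  0.211  0.256 -0.592]
-1 [ 0.168  0.9   -1.151  1.378  0.817  1.375  2.018] [ 0.178  1.097 -1.153  1.513  1.041  1.23   1.863] [ 0.183  0.893 -1.151  1.602  0.856  1.227  1.862] [ 0.473  0.63  -1.148  2.087  0.744  0.916  1.942] [-0.482  0.691  0.302  2.231 -0.678  0.307 -2.833]
```

```bash
python3 - <<'E'
from h import *
from cell import *
np.set_printoptions(precision=4,suppress=True)
goto([*TQ,.18],Rj(TY)); gripper_to(.75)
print(line_to([*TQ,.085],vel=.12,f_stop=8))
s=sense();print(s['time'],s['tool_pos'],s['wrist_force'],s['gripper_width'])
for n in("scene","top"):
    p,d=get_image(n); cv2.imwrite(f"pics/{n}1.png",p[:,:,::-1])
    a=p[80:170,170:340] if n=='top' else p[200:350,180:380]
    cv2.imwrite(f"pics/{n}1c.png",cv2.resize(a[:,:,::-1],None,fx=4,fy=4))
E
```

```text
False
4.675 [0.6306 0.2156 0.0859] [ 0.3108 -0.0012  0.198 ] 0.7490976640130931
```

View pics/scene1c.png

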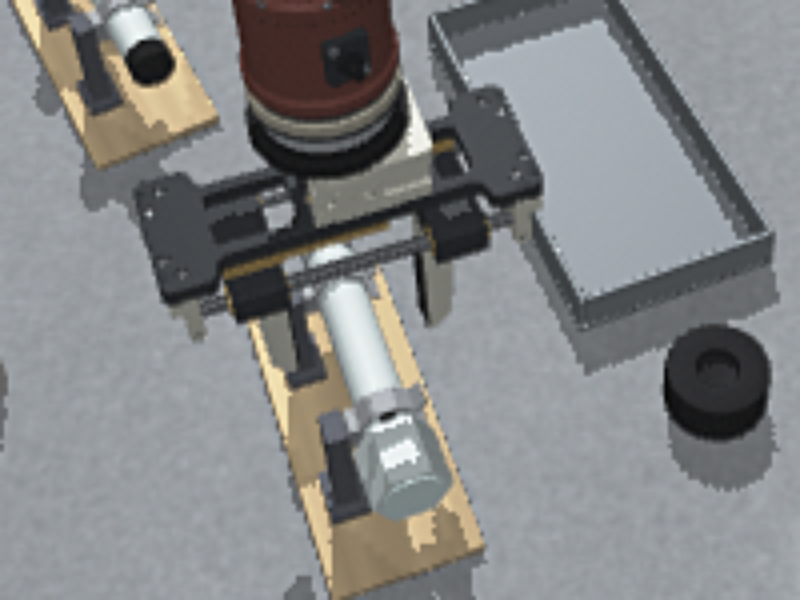

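View pics/top1c.png

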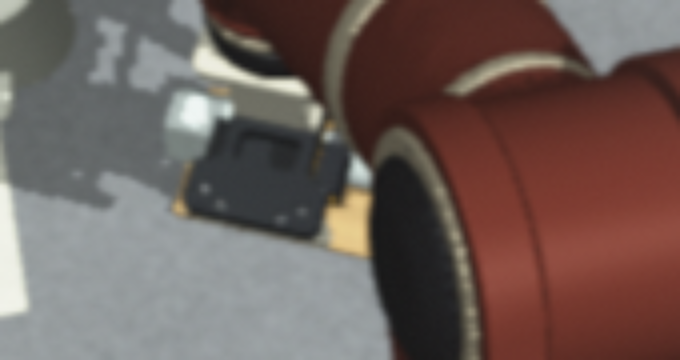

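The scene crop shows the open fingers (tips about (283,365) and (435,320) in the crop) on either side of the torch, between the clips. Next I go down, close and pull.

```bash
python3 - <<'E'
from h import *
from cell import *
np.set_printoptions(precision=4,suppress=True)
def st(l):
    s=sense();print(l,s['time'],s['tool_pos'],s['wrist_force'],s['wrist_torque'],s['gripper_width'])
print(line_to([*TQ,.056],vel=.08,f_stop=10));st('down')
gripper_to(0.0);st('grip')
p=sense()['tool_pos']
q=TQ-.065*XS
line_to([*q,.056],vel=.04);st('pulled')
get=get_image("scene")[0];cv2.imwrite("pics/s2.png",get[:,:,::-1]);cv2.imwrite("pics/s2c.png",cv2.resize(get[200:350,180:380,::-1],None,fx=4,fy=4))
E
```

```text
False
down 5.2833 [0.6296 0.2151 0.0552] [0.1645 0.5879 1.0251] [-0.0529 -0.0868  0.0389] 0.7491020509199425
grip 6.0333 [0.6305 0.2152 0.0562] [ 1.0688  0.6511 -0.5022] [-0.0283 -0.2609 -0.0112] 0.29269144876955666
pulled 7.8083 [0.5659 0.2241 0.056 ] [ 0.3211 -0.6551 -2.722 ] [-0.0924 -0.0542  0.0402] 0.2951380724990923
```

View pics/s2c.png

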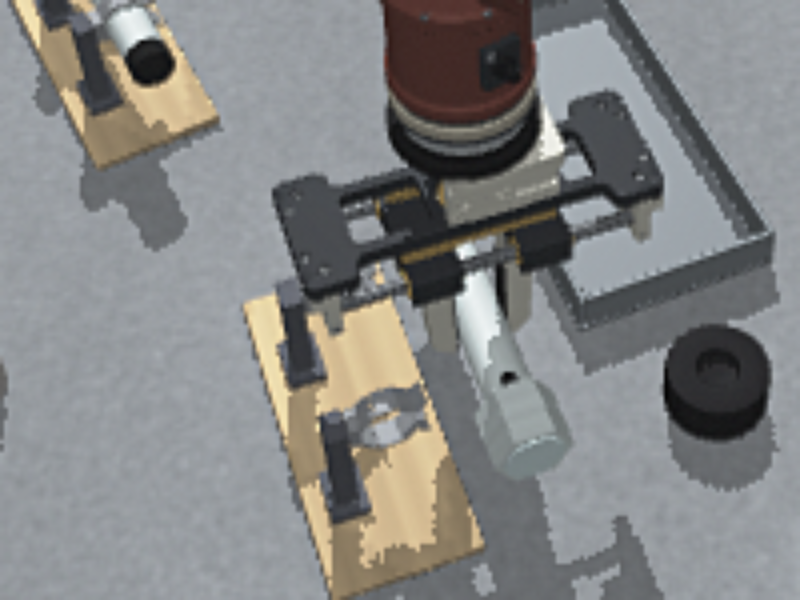

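The torch is out of both clips and level in the grip. Next: lift and carry it over the tray, then lower it with a force stop.

```bash
python3 - <<'E'
from h import *
from cell import *
np.set_printoptions(precision=4,suppress=True)
def st(l):
    s=sense();print(l,s['time'],s['tool_pos'],s['wrist_force'],s['gripper_width'])
q=TQ-.065*XS
line_to([*q,.11],vel=.1)
goto([*TR,.11],Rj(TRY));st('above')
line_to([*TR,.05],vel=.1);st('at .05')
for n in("scene","top"):
    p=get_image(n)[0];cv2.imwrite(f"pics/{n}3.png",p[:,:,::-1])
p=cv2.imread('pics/scene3.png');cv2.imwrite("pics/s3c.png",cv2.resize(p[150:300,230:430],None,fx=4,fy=4))
E
```

```text
above 9.3417 [0.423  0.0989 0.1102] [ 0.2151  0.6897 -2.1716] 0.2935433306901495
at .05 10.0917 [0.4221 0.0986 0.0501] [ 0.3742  0.0944 -2.2815] 0.2954257632666624
```

View pics/s3c.png

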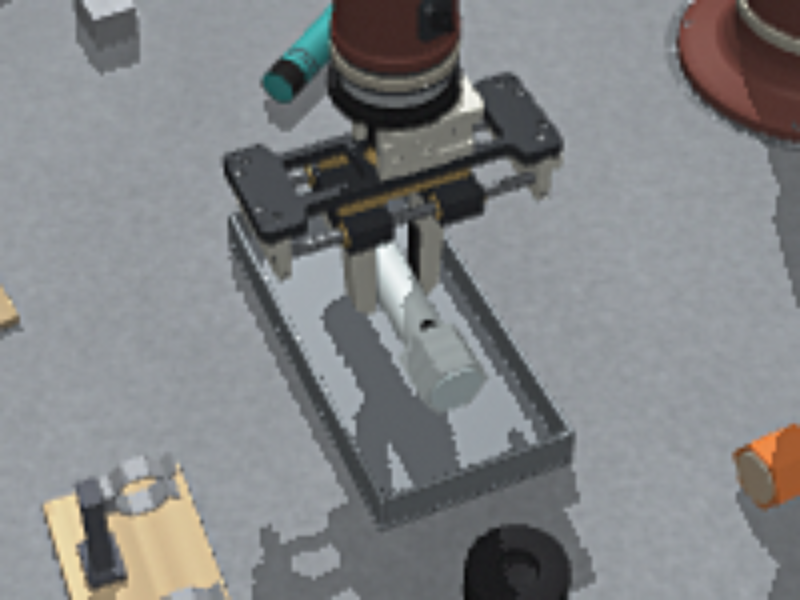

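View pics/top3.png

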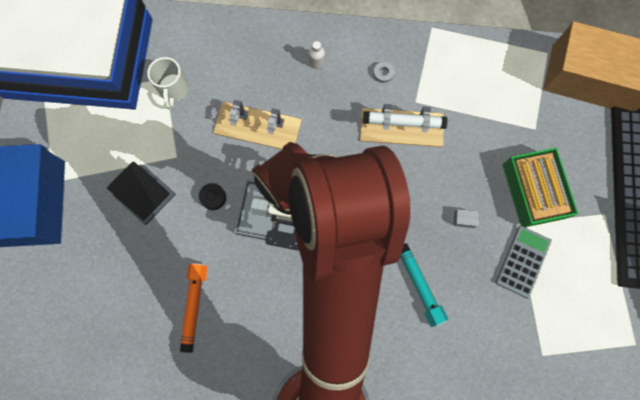

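Torch is held inside the tray walls, roughly centred. Lowering until contact.

```bash
python3 - <<'E'
from h import *
from cell import *
np.set_printoptions(precision=4,suppress=True)
def st(l):
    s=sense();print(l,s['time'],s['tool_pos'],s['wrist_force'],s['gripper_width'])
line_to([*TR,.02],vel=.06);st('.02')
print(line_to([*TR,.0075],vel=.015,f_stop=3));st('low')
E
```

```text
.02 10.8417 [0.4215 0.0981 0.0199] [ 0.4404  0.1317 -2.0491] 0.2906473493893203
True
low 11.6083 [0.4213 0.0975 0.0077] [ 0.4895 -0.7951  0.1407] 0.2900107556972451
```

```bash
python3 - <<'E'
from h import *
from cell import *
np.set_printoptions(precision=4,suppress=True)
def st(l):
    s=sense();print(l,s['time'],s['tool_pos'],s['wrist_force'],s['gripper_width'])
print(line_to([*TR,.0062],vel=.01,f_stop=8));st('press')
gripper_to(.32);st('loosen')
gripper_to(.5);st('open')
line_to([*TR,.12],vel=.08);st('up')
p=get_image('scene')[0];cv2.imwrite("pics/s4c.png",cv2.resize(p[150:300,230:430,::-1],None,fx=4,fy=4))
E
```

```text
True
press 11.825 [0.4214 0.0973 0.007 ] [-0.3685 -1.0841  4.9461] 0.2904656353387192
loosen 12.1167 [0.4209 0.097  0.0065] [ 0.4063  0.1492 -0.3825] 0.3219174042609325
open 12.6417 [0.4211 0.097  0.0066] [ 0.0299  0.0565 -0.3158] 0.5004676341982827
up 14.2083 [0.4212 0.0979 0.1196] [ 0.413   0.3371 -0.8311] 0.5038752742297337
```

View pics/s4c.png

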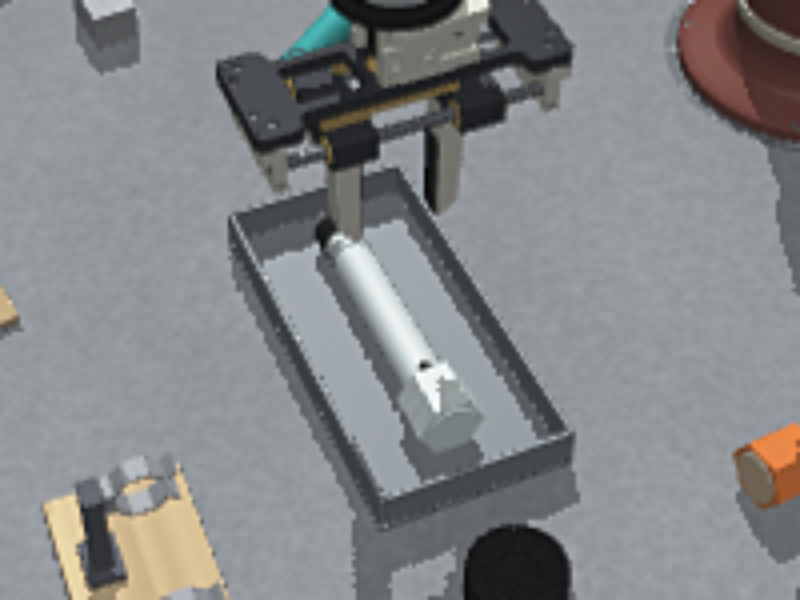

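The torch lies in the tray (head at crop (440,415), tail at (328,235)) and the gripper is clear. I'll take one last check with the arm swung aside.

```bash
python3 - <<'E'
from h import *
from cell import *
np.set_printoptions(precision=4,suppress=True)
line_to([*TR,.22],vel=.15)
set_joints([1.073,.615,-.013,1.423,.008,1.103,-.04])
p,D=get_image('top');cv2.imwrite("pics/t5.png",p[:,:,::-1]);print(sense()['time'])
P=np.array([wd('top',u,v,D[v,u]) for u in range(240,350) for v in range(185,245) if D[v,u]>0])
P=P[np.all(abs((P[:,:2]-TR)@np.array([[XS[0],-XS[1]],[XS[1],XS[0]]]))<[.045,.115],axis=1)&(P[:,2]>.012)];print(P.mean(0),P.max(0))
e=(P[:,:2]-TR)@np.array([-XS[1],XS[0]])
for a in np.arange(-.1,.11,.02):
    k=P[abs(e-a)<.01];print(round(a,2),len(k),k[:,2].max() if len(k) else 0)
E
```

```text
17.575
[0.4203 0.1037 0.0333] [0.4619 0.1933 0.0503]
-0.1 39 0.03556986296116824
-0.08 108 0.03615041633757423
-0.06 104 0.035589935720550935
-0.04 105 0.03897591210524748
-0.02 104 0.03811130363449013
0.0 107 0.03907889995039176
0.02 106 0.041485224457554794
0.04 103 0.043210485687246884
0.06 150 0.04687107188046652
0.08 167 0.05026940358979798
0.1 24 0.04813372745546988
```

View pics/t5.png

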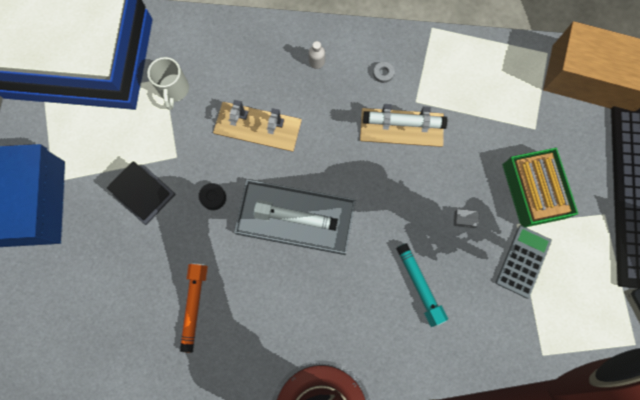

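```bash
python3 -c "
from cell import *
finish_job()"
```

```text
the job is handed in; nothing more can be done
```

The inspection torch is lying lengthwise, flat on the floor of the grey tray, and the job is handed in at about 17.6 s. The interface gave no verdict.

**What I did:** I gripped the torch's middle from above between the clips and pulled it 65 mm to the stand's -x, which freed it from both clips. I carried it over the tray and lowered it until the head touched the floor, at about 5 N. Then I opened the gripper partway, lifted clear and moved the arm back to the start pose.

**Last checks:**
- **Torch:** the final top picture shows it inside the tray walls at about (297,216).
- **Tube:** the plain tube is still in its clips at (405,119), and the other objects look unmoved.
- **Heights disagree slightly:** the top of the torch reads 2–4 mm above what I expected for lying flat, about 39 mm at the middle, 36 mm at the tail and 50 mm at the head. I put this down to taking the highest of noisy depth readings, since the tail-to-head slope fits a torch resting on its wider head.

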